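# Level the infant scale on the nursery dresser

## Task

The infant scale's cradle is off for levelling: take the yellow spirit level, stand it lengthwise in the middle of the scale's platform, in line with its long side, and press it down with about half a kilo's weight so that it beds flat. Turn the black knob of the screw foot until the bubble rests between the two lines of the vial with your hand off the level. Then press the level down again, with about a kilo's weight, and finish while still pressing, the bubble still between its lines and the other things on the dresser left where they stand.

Things in the scene. Friction and masses are not known exactly. Their poses are not given: they have to be found in the camera images.
- level_mid (a point): Centre, half-way up, of the loose yellow spirit level: 220 long (its x axis) x 28 wide (y) x 44 mm high (z), 0.3 kg, flat base, standing upright on its base on the dresser at the start. Grip it across its width. The vial lies along x in the middle of its top, recessed between two rails, so the middle of the top may be pressed on.
- bubble (a joint): Place of the bubble in the level's vial, m along the level's x axis, 0 at the middle; runs -0.02 to +0.02 towards the higher end, about 2.3 mm for each mrad of tilt of the level, and settles in 1.5 s. The bubble is pale, 18 mm long, in a yellow-green vial; two black lines stand 12 mm either side of the middle, so it rests between them if within 3 mm of the middle.
- platform_mid (a point): Centre of the top (grey mat) of the white infant scale's flat platform, 62 mm above the dresser, z up. Mat 200 mm along x, 270 mm along y (the long side); plate under it 240 x 310. The scale tips about two fixed feet 130 mm from here to +y; a screw foot at the -y end sets its slope along y. The display is on the -x side.
- knob_grip (a point): Centre, half-way up, of the screw foot's black fluted round knob, 41 mm across, 26 high, top 98 mm above the dresser, upright axis, 215 mm from platform_mid to its -y. Turning takes 0.08 N m; it stays where left and keeps its height. Clockwise seen from above raises the platform's knob end by 5 mm a turn: 2.3 mrad of slope, or about 5.4 mm of bubble, a radian.
- pacifier_case: Bystander: mint round pacifier case, 68 mm across, 50 mm high; origin under its centre.
- baby_bottle: Bystander: glass baby bottle, 60 mm across, 166 mm high; origin under its centre.
- dish: Bystander: white ceramic dish, 104 mm across, 26 mm high; origin under its centre.
- ring_big: Bystander: brown wooden stacking ring, 88 mm across, 22 mm high; origin under its centre.
- ring_small: Bystander: pink wooden stacking ring, 68 mm across, 20 mm high; origin under its centre.
Not all that is in view belongs to the job. There is more than one size of the part that bears level_mid; the job needs the larger.

How it is judged:
By the outcome, as a careful person would: the job done as asked, in the order asked, and still so for the second after the job is handed in, while the arm keeps its last pose, push and grip.
It also fails if it takes over 72 s, if anything falls off the work surface, if the arm or the gripper's body presses on something with over 40 N, if the wrist force passes 120 N, or if a joint passes its speed limit or range.

## Robot

A 7-joint arm with a two-finger parallel gripper is mounted at the origin on the work surface. World frame = base frame: x ahead of the robot, y to its left, z up, the work surface at z = 0. Lengths are in m, angles in rad, forces in N, time in s.
With the tool pointing down it reaches from about 0.4 to 0.85 m from the base axis. Payload 4.5 kg.
Tool frame: the origin (TCP) lies midway between the tips of the shut fingers; the grasp point (between the pads) lies 19 mm behind it; z points along the fingers, y is the line along which they close (so a half turn about z gives the same grasp; the last joint's range is limited). The gripper opens to 88 mm and grips with 3 to 60 N. Pads are 18 mm wide; open, the fingers measure 123 mm over their backs; the gripper's body (75 mm by 187 mm) begins 45 mm behind the grasp point.
Start: joints at [-1.263, 0.689, -0.195, 1.565, 0.157, 0.902, -0.215], TCP at [0.169, 0.602, 0.239] pointing down, gripper open.
Joint ranges: [-3.01, 3.01], [-0.46, 2.08], [-1.47, 1.51], [0.13, 2.56], [-1, 4.14], [0.04, 2.09], [-2.66, 2.66]. Speed limits (rad/s): [2.57, 2.57, 3.14, 3.14, 3.14, 3.14, 3.14].

## Interface

Orientations are given as a unit quaternion [w, x, y, z].
In Python, from rig import sense, optics, job gives the robot as it stands.
- The arm moves only by the tool arm_command, never from a script. Its argument "targets" is a list of rows, each an object of numbers: "claw": the opening, from 0 (shut) to 1 (fully open); "x", "y", "z": the shift along the tool's x, y, z in m; "wx", "wy", "wz": the turn, a rotation vector about the tool's x, y, z in degrees. A call has 1 to 5 rows; each row shifts and turns the commanded pose from where the row before left it, along the tool's axes as they then stand; what a row does not reach is not made up. A row lasts 1/12 s, in which the tool goes at most 41.7 mm and 7.16 degrees, less where a joint would pass 70% of its speed; a pose out of reach is approached as far as the arm can. A call with a gripper value outside its range is refused whole. The fingers move at their own pace and stop on an object; "grip_force" is the grip in N (left out, the last holds). Time passes only in rows, so rows that do not move let the fingers close. It gives the time, the measured TCP pose, the force, the opening and the grip force at its end, in the units of the state.
- sense(): the state, without advancing time (a new reading comes with each control period).
- optics.capture(name): name is "scene" or "top"; returns a dict with "img" (480x640x3 uint8, red, green, blue), "mtx" (3x3 intrinsics, pixels), "k1" (the pictures are not rectified: a ray, as slopes to the right and down, at radius r is drawn at 1 + k1 r^2 times it, then the intrinsics apply), "R" (3x3) and "t" (3): a world point X has camera coordinates R X + t. Camera axes: x right, y down, z forward; pixel columns grow to the right and rows downward; lengths in m; the calibration is good to about 2 mm. A picture is of the moment at which its call begins. There is no depth.
- job.job_done(): hands the job in; it is judged then, once.
The state is a dict: "clock": time; "qpos": joint angles; "qvel": joint speeds; "joint_torque": joint torques, N m; "eef_pos": TCP position; "orientation": TCP orientation; "ft_force": force on the tool from outside, world axes, zero at the start; "ft_torque": the same for the moment, N m; "finger_gap": opening from 0.0 (shut) to 1.0 (fully open); "gripper_force": force on a finger pad.
Only numpy, scipy, OpenCV 4.12 (cv2) and the standard library are available. Lean on these libraries where they do the work, as an engineer would, in place of code of your own. Each camera call takes 0.05 s, during which the arm holds its last target. There are 200 camera calls.

## Working session

There is one attempt and no reset: what is moved stays moved. The work goes in short steps, Python scripts to look and compute and a tool call to move; the robot and the scene stay as the last step left them, time stands still between calls to the robot, and variables do not carry over. Pictures are saved under pics/ and viewed, at most 10 in all, crops included, and the job is handed in when it is done.

Besides the shell and the picture viewer there is one more tool, called after "Request:" by a JSON object that holds its "name" and its "arguments", one argument or row to a line. arm_command: Moves the arm, as the interface text tells. Its arguments: {"type":"object","properties":{"targets":{"type":"array"},"grip_force":{"type":"number"}},"required":["targets"]}

```bash
mkdir -p pics
cat > h.py <<'E'
import numpy as np, cv2
from rig import sense, optics, job
def cap(n,f=None):
    c=optics.capture(n)
    if f: cv2.imwrite('pics/'+f,c['img'][:,:,::-1])
    return c
def ray(c,u,v):
    K=c['mtx'];d=np.array([(u-K[0,2])/K[0,0],(v-K[1,2])/K[1,1]]);p=d.copy()
    for _ in range(20): p=d/(1+c['k1']*(p@p))
    R=np.array(c['R']);o=-R.T@np.array(c['t']);return o,R.T@np.array([p[0],p[1],1.])
def onz(c,u,v,z):
    o,d=ray(c,u,v);return o+d*(z-o[2])/d[2]
def proj(c,X):
    p=np.array(c['R'])@np.array(X)+c['t'];s=p[:2]/p[2];s=s*(1+c['k1']*(s@s));K=c['mtx'];return K[0,0]*s[0]+K[0,2],K[1,1]*s[1]+K[1,2]
E
python3 - <<'E'
from h import *
for n in('top','scene'):
    c=cap(n,n+'0.png');print(n,-np.array(c['R']).T@c['t'],np.round(c['mtx'],1).tolist(),c['k1'])
s=sense();print(s)
E
```

```text
top [ 0.29516776 -0.01469302  1.1079438 ] [[510.6, 0.0, 311.6], [0.0, 510.6, 236.8], [0.0, 0.0, 1.0]] -0.024802947238276994
scene [ 0.86222485 -0.68960012  1.00716437] [[500.3, 0.0, 318.8], [0.0, 500.3, 229.9], [0.0, 0.0, 1.0]] 0.033487862218116046
{'clock': 0.1, 'qpos': array([-1.26321522,  0.68989577, -0.19448929,  1.56621272,  0.1573245 ,
        0.90250994, -0.2150956 ]), 'qvel': array([-0.00077302, -0.00060127, -0.0004625 , -0.00338148, -0.00098815,
       -0.0008763 ,  0.00192694]), 'joint_torque': array([-2.78371343e-03, -5.28498352e+01, -1.27132427e+00, -1.53836864e+01,
       -5.26146346e-02,  1.97510664e-03,  5.36040068e-05]), 'eef_pos': array([0.16889756, 0.60116864, 0.23799945]), 'orientation': array([-3.24862540e-05,  1.36429304e-01,  9.90649472e-01, -8.16834660e-04]), 'ft_force': array([-0.29834353, -0.04333468,  0.63710148]), 'ft_torque': array([-0.07195178,  0.03613779,  0.00342327]), 'gripper_force': 0.0, 'finger_gap': 1.0016164670970613}
```

View pics/top0.png

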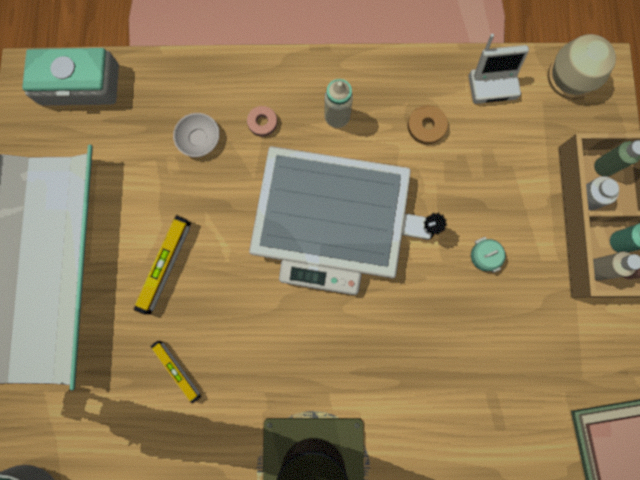

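View pics/scene0.png

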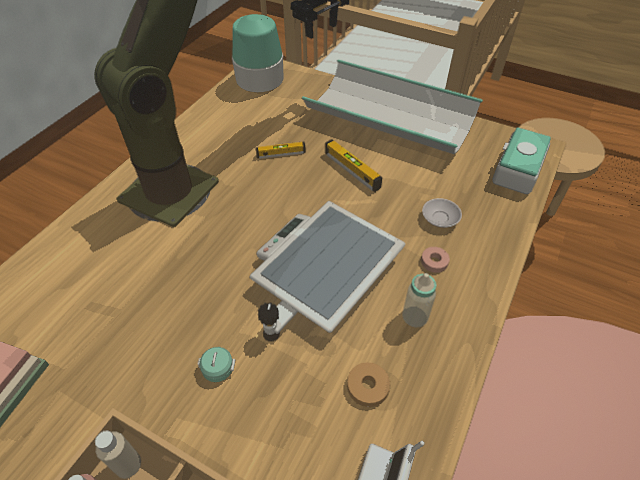

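Candidates for the level: the large yellow level at top-view (163,264), and the small one at (176,372). The larger, (163,264), is the one; no other yellow bars are in view. The platform mat centre is at about (332,210), the knob at about (434,224).

```bash
cat > m.py <<'E'
from h import *
c=cap('top');img=c['img'];hsv=cv2.cvtColor(img,cv2.COLOR_RGB2HSV)
y=cv2.inRange(hsv,(18,150,90),(40,255,255))
n,l,st,ce=cv2.connectedComponentsWithStats(cv2.morphologyEx(y,cv2.MORPH_CLOSE,np.ones((5,5))))
for i in range(1,n):
    if st[i,4]<150: continue
    r=cv2.minAreaRect(np.argwhere(l==i)[:,::-1].astype(np.float32));b=cv2.boxPoints(r)
    P=np.array([onz(c,*p,0.044) for p in b]);e=[P[1]-P[0],P[2]-P[1]];e=max(e,key=np.linalg.norm)
    print('level',r[0],st[i,4],P.mean(0).round(4),'len',np.linalg.norm(e).round(3),'ang',np.degrees(np.arctan2(e[1],e[0])).round(2))
# mat
g=cv2.inRange(hsv,(85,15,70),(115,90,165));g[:140]=0;g[285:]=0;g[:,:240]=0;g[:,415:]=0
g=cv2.morphologyEx(cv2.morphologyEx(g,cv2.MORPH_OPEN,np.ones((3,3))),cv2.MORPH_CLOSE,np.ones((9,9)))
k=max(cv2.findContours(g,0,2)[0],key=cv2.contourArea)
a=cv2.approxPolyDP(k,8,True)[:,0];P=np.array([onz(c,*p,.062) for p in a]);print('mat',a.tolist(),P.round(4).tolist())
W=np.array([onz(c,*p,.062)[:2] for p in k[:,0]],np.float32);print(cv2.minAreaRect(W))
d=cv2.inRange(hsv,(0,0,0),(180,255,55));d[:,:415]=0;d[:,455:]=0;d[:205]=0;d[245:]=0
print('knob',cv2.minEnclosingCircle(np.argwhere(d)[:,::-1].astype(np.float32)))
(cx,cy),r=cv2.minEnclosingCircle(np.argwhere(d)[:,::-1].astype(np.float32));print(onz(c,cx,cy,.095))
a=cv2.resize(img[200:330,110:230],None,fx=3.5,fy=3.5,interpolation=2);b=cv2.resize(img[185:255,390:470],None,fx=4,fy=4,interpolation=2)
o=np.zeros((max(a.shape[0],b.shape[0]),a.shape[1]+b.shape[1],3),np.uint8);o[:a.shape[0],:a.shape[1]]=a;o[:b.shape[0],a.shape[1]:]=b
cv2.imwrite('pics/crop1.png',o[:,:,::-1])
E
python3 m.py
```

```text
level (159.7713165283203, 263.8970947265625) 1314 [0.421  0.3231 0.044 ] len 0.201 ang -21.78
level (173.71351623535156, 371.9810791015625) 690 [0.1986 0.2845 0.044 ] len 0.135 ang -141.48
mat [[277, 157], [261, 244], [386, 264], [399, 175]] [[0.6473, 0.0768, 0.062], [0.459, 0.1078, 0.062], [0.4168, -0.1503, 0.062], [0.6062, -0.1824, 0.062]]
((0.531545102596283, -0.03699927031993866), (0.2695019841194153, 0.19785866141319275), 80.33003997802734)
knob ((434.9313659667969, 225.1372528076172), 11.552369117736816)
[ 0.4914589  -0.24645001  0.095     ]
```

View pics/crop1.png

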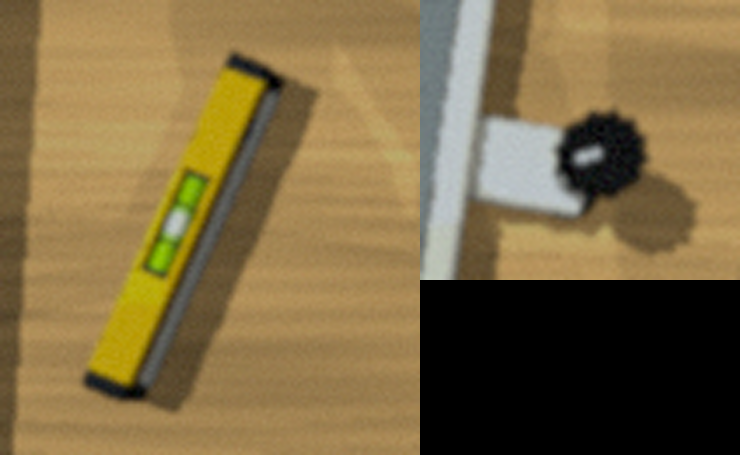

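The crop confirms it: the large level, with its vial centre at top-view (160,264), and the fluted knob at (435.5,224). Moving above the level.

Request:
{"name": "arm_command", "arguments": {
  "targets": [
    {"claw": 1, "x": -0.0318, "y": -0.02},
    {"claw": 1, "x": -0.0318, "y": -0.02},
    {"claw": 1, "x": -0.0318, "y": -0.02},
    {"claw": 1, "x": -0.0318, "y": -0.02},
    {"claw": 1, "x": -0.0318, "y": -0.02}
  ],
  "grip_force": 20
}}

```text
validation failed for argument at $.ta...
```

Request:
{"name": "arm_command", "arguments": {
  "targets": [
    {"claw": 1, "x": -0.0318, "y": -0.02},
    {"claw": 1, "x": -0.0318, "y": -0.02},
    {"claw": 1, "x": -0.0318, "y": -0.02},
    {"claw": 1, "x": -0.0318, "y": -0.02},
    {"claw": 1, "x": -0.0318, "y": -0.02}
  ]
}}

```text
validation failed for argument at $.ta...
```

Request:
{"name": "arm_command", "arguments": {
  "targets": [
    {"claw": 1, "wz": 6.1},
    {"claw": 1, "z": 0.035},
    {"claw": 1, "z": 0.035},
    {"claw": 1, "z": 0.035},
    {"claw": 1, "z": 0.03}
  ]
}}

```text
validation failed for argument at $.ta...
```

Request:
{"name": "arm_command", "arguments": {
  "targets": [
    {"claw": 1.0, "x": -0.0318, "y": -0.02, "z": 0.0, "wx": 0.0, "wy": 0.0, "wz": 0.0}
  ],
  "grip_force": 20
}}

```text
clock: 0.23
eef_pos: [0.1866, 0.5791, 0.2384]
orientation: [-0.003, 0.131, 0.991, 0.003]
ft_force: [-0.8, 1.1, 1.0]
finger_gap: 1.002
gripper_force: 0.0
```

Request:
{"name": "arm_command", "arguments": {
  "targets": [
    {"claw": 1, "x": -0.0318, "y": -0.02, "z": 0, "wx": 0, "wy": 0, "wz": 0},
    {"claw": 1, "x": -0.0318, "y": -0.02, "z": 0, "wx": 0, "wy": 0, "wz": 0},
    {"claw": 1, "x": -0.0318, "y": -0.02, "z": 0, "wx": 0, "wy": 0, "wz": 0},
    {"claw": 1, "x": -0.0318, "y": -0.02, "z": 0, "wx": 0, "wy": 0, "wz": 0},
    {"claw": 1, "x": -0.0318, "y": -0.02, "z": 0, "wx": 0, "wy": 0, "wz": 0}
  ]
}}

```text
clock: 0.65
eef_pos: [0.3211, 0.433, 0.2386]
orientation: [-0.0, 0.136, 0.991, -0.0]
ft_force: [1.0, 0.3, 1.0]
finger_gap: 0.998
gripper_force: 0.0
```

Request:
{"name": "arm_command", "arguments": {
  "targets": [
    {"claw": 1, "x": -0.0318, "y": -0.02, "z": 0, "wx": 0, "wy": 0, "wz": 0},
    {"claw": 1, "x": -0.0318, "y": -0.02, "z": 0, "wx": 0, "wy": 0, "wz": 0},
    {"claw": 1, "x": -0.0318, "y": -0.02, "z": 0, "wx": 0, "wy": 0, "wz": 0},
    {"claw": 1, "x": -0.0318, "y": -0.02, "z": 0, "wx": 0, "wy": 0, "wz": 0},
    {"claw": 1, "x": 0, "y": 0, "z": 0, "wx": 0, "wy": 0, "wz": 6.1}
  ]
}}

```text
clock: 1.07
eef_pos: [0.4279, 0.3138, 0.2382]
orientation: [0.002, 0.196, 0.981, -0.003]
ft_force: [0.1, -0.7, -0.1]
finger_gap: 1.001
gripper_force: 0.0
```

Request:
{"name": "arm_command", "arguments": {
  "targets": [
    {"claw": 1, "x": 0, "y": 0, "z": 0.035, "wx": 0, "wy": 0, "wz": 0},
    {"claw": 1, "x": 0, "y": 0, "z": 0.035, "wx": 0, "wy": 0, "wz": 0},
    {"claw": 1, "x": 0, "y": 0, "z": 0.035, "wx": 0, "wy": 0, "wz": 0},
    {"claw": 1, "x": 0, "y": 0, "z": 0.02, "wx": 0, "wy": 0, "wz": 0},
    {"claw": 1, "x": 0, "y": 0, "z": 0, "wx": 0, "wy": 0, "wz": 0}
  ]
}}

```text
clock: 1.48
eef_pos: [0.4188, 0.3213, 0.1099]
orientation: [-0.002, 0.189, 0.982, -0.003]
ft_force: [-0.8, -0.4, 0.3]
finger_gap: 1.004
gripper_force: 0.0
```

```bash
cat > st.py <<'E'
from h import *
from scipy.spatial.transform import Rotation as Ro
s=sense();w,x,y,z=s['orientation'];R=Ro.from_quat([x,y,z,w]).as_matrix()
print(round(s['clock'],2),s['eef_pos'].round(4),'tooly ang',np.degrees(np.arctan2(R[1,1],R[0,1])).round(2),'z',R[:,2].round(4),'F',s['ft_force'].round(2),'q',s['qpos'].round(3))
E
cat >> h.py <<'E'
from scipy.spatial.transform import Rotation as Ro
def tool(tgt,ang):  # shift along current tool axes to reach world tgt; then wz (deg) to bring tool y to ang (mod 180)
    s=sense();w,x,y,z=s['orientation'];R=Ro.from_quat([x,y,z,w]).as_matrix()
    d=R.T@(np.array(tgt)-s['eef_pos']);a=np.degrees(np.arctan2(R[1,1],R[0,1]))
    e=(a-ang+90)%180-90
    print('shift',d.round(4),'wz',round(e,2),'zaxis',R[:,2].round(4))
E
python3 st.py; python3 -c "
from h import *
tool([.421,.323,.011],68.2);c=cap('scene','s1.png');cv2.imwrite('pics/s1.png',cv2.resize(c['img'][80:260,220:460],None,fx=3,fy=3)[:,:,::-1])"
```

```text
1.48 [0.4188 0.3213 0.1099] tooly ang 68.24 z [-0.0061 -0.0054 -1.    ] F [-0.83 -0.37  0.25] q [-0.654  0.768 -0.145  1.96   0.238  0.438  0.215]
shift [-0.0018  0.0031  0.0989] wz 0.04 zaxis [-0.0061 -0.0054 -1.    ]
```

View pics/s1.png

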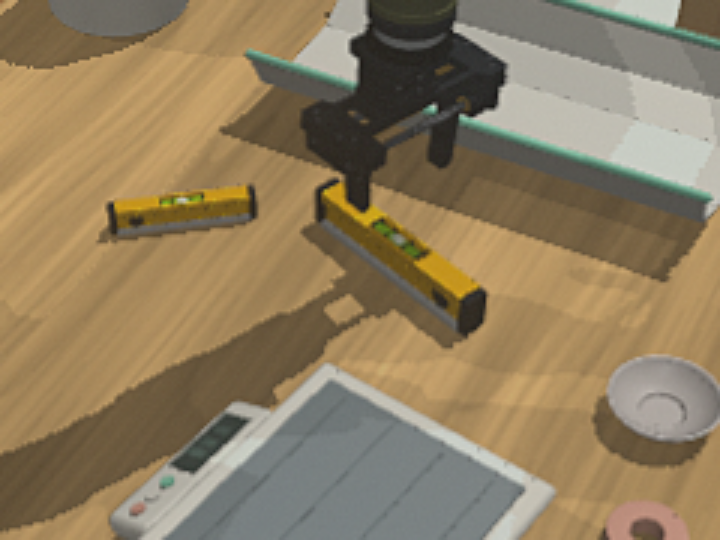

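The open fingers straddle the big level (crop ~(400,240)), clear of everything else. Descend, grip, lift.

Request:
{"name": "arm_command", "arguments": {
  "targets": [
    {"claw": 1, "x": -0.001, "y": 0.002, "z": 0.035, "wx": 0, "wy": 0, "wz": 0},
    {"claw": 1, "x": 0, "y": 0, "z": 0.035, "wx": 0, "wy": 0, "wz": 0},
    {"claw": 1, "x": 0, "y": 0, "z": 0.027, "wx": 0, "wy": 0, "wz": 0},
    {"claw": 0, "x": 0, "y": 0, "z": 0, "wx": 0, "wy": 0, "wz": 0},
    {"claw": 0, "x": 0, "y": 0, "z": 0, "wx": 0, "wy": 0, "wz": 0}
  ],
  "grip_force": 25
}}

```text
clock: 1.95
eef_pos: [0.4229, 0.325, 0.0174]
orientation: [-0.0, 0.189, 0.982, -0.0]
ft_force: [0.1, 0.2, 0.9]
finger_gap: 0.87
gripper_force: 0.0
```

Request:
{"name": "arm_command", "arguments": {
  "targets": [
    {"claw": 0, "x": 0, "y": 0, "z": 0, "wx": 0, "wy": 0, "wz": 0},
    {"claw": 0, "x": 0, "y": 0, "z": 0, "wx": 0, "wy": 0, "wz": 0},
    {"claw": 0, "x": 0, "y": 0, "z": 0, "wx": 0, "wy": 0, "wz": 0},
    {"claw": 0, "x": 0, "y": 0, "z": 0, "wx": 0, "wy": 0, "wz": 0},
    {"claw": 0, "x": 0, "y": 0, "z": 0, "wx": 0, "wy": 0, "wz": 0}
  ]
}}

```text
clock: 2.37
eef_pos: [0.4232, 0.325, 0.0177]
orientation: [0.0, 0.189, 0.982, 0.001]
ft_force: [-0.3, 0.7, 0.1]
finger_gap: 0.496
gripper_force: 0.0
```

```bash
python3 st.py; python3 -c "
from h import *
s=sense();print(s['finger_gap'],s['gripper_force'])"
```

```text
2.37 [0.4232 0.325  0.0177] tooly ang 68.2 z [ 0.0012  0.0011 -1.    ] F [-0.3   0.67  0.13] q [-0.694  0.937 -0.079  1.977  0.276  0.236  0.181]
0.49612139993124077 0.0
```

Request:
{"name": "arm_command", "arguments": {
  "targets": [
    {"claw": 0.45, "x": 0, "y": 0, "z": 0.008, "wx": 0, "wy": 0, "wz": 0},
    {"claw": 0, "x": 0, "y": 0, "z": 0, "wx": 0, "wy": 0, "wz": 0},
    {"claw": 0, "x": 0, "y": 0, "z": 0, "wx": 0, "wy": 0, "wz": 0},
    {"claw": 0, "x": 0, "y": 0, "z": 0, "wx": 0, "wy": 0, "wz": 0},
    {"claw": 0, "x": 0, "y": 0, "z": 0, "wx": 0, "wy": 0, "wz": 0}
  ]
}}

```text
clock: 2.78
eef_pos: [0.4225, 0.3246, 0.0083]
orientation: [-0.0, 0.189, 0.982, -0.0]
ft_force: [-0.2, 0.1, -3.6]
finger_gap: 0.317
gripper_force: 25.0
```

Request:
{"name": "arm_command", "arguments": {
  "targets": [
    {"claw": 0, "x": 0, "y": 0, "z": 0, "wx": 0, "wy": 0, "wz": 0},
    {"claw": 0, "x": 0, "y": 0, "z": -0.02, "wx": 0, "wy": 0, "wz": 0},
    {"claw": 0, "x": 0, "y": 0, "z": -0.035, "wx": 0, "wy": 0, "wz": 0},
    {"claw": 0, "x": 0, "y": 0, "z": -0.035, "wx": 0, "wy": 0, "wz": 0},
    {"claw": 0, "x": 0, "y": 0, "z": -0.03, "wx": 0, "wy": 0, "wz": 0}
  ]
}}

```text
clock: 3.2
eef_pos: [0.4226, 0.3246, 0.1303]
orientation: [-0.0, 0.189, 0.982, -0.0]
ft_force: [0.8, 0.9, -2.7]
finger_gap: 0.313
gripper_force: 25.0
```

Request:
{"name": "arm_command", "arguments": {
  "targets": [
    {"claw": 0, "x": 0, "y": 0, "z": 0, "wx": 0, "wy": 0, "wz": 0}
  ]
}}

```text
clock: 3.28
eef_pos: [0.4252, 0.3268, 0.1338]
orientation: [0.003, 0.189, 0.982, 0.004]
ft_force: [0.1, 0.4, -3.8]
finger_gap: 0.312
gripper_force: 25.0
```

```bash
python3 st.py; python3 -c "
from h import *
s=sense();print(s['finger_gap'],s['gripper_force'])
tool([.5315,-.037,s['eef_pos'][2]],-9.5)"
```

```text
3.28 [0.4252 0.3268 0.1338] tooly ang 68.19 z [ 0.007   0.0065 -1.    ] F [ 0.14  0.42 -3.84] q [-0.643  0.73  -0.162  1.938  0.235  0.482  0.218]
0.3115811375723106 24.999263933859766
shift [-0.2339 -0.2982 -0.0016] wz 77.69 zaxis [ 0.007   0.0065 -1.    ]
```

Request:
{"name": "arm_command", "arguments": {
  "targets": [
    {"claw": 0, "x": -0.0235, "y": -0.0295, "z": 0, "wx": 0, "wy": 0, "wz": 0},
    {"claw": 0, "x": -0.0235, "y": -0.0295, "z": 0, "wx": 0, "wy": 0, "wz": 0},
    {"claw": 0, "x": -0.0235, "y": -0.0295, "z": 0, "wx": 0, "wy": 0, "wz": 0},
    {"claw": 0, "x": -0.0235, "y": -0.0295, "z": 0, "wx": 0, "wy": 0, "wz": 0},
    {"claw": 0, "x": -0.0235, "y": -0.0295, "z": 0, "wx": 0, "wy": 0, "wz": 0}
  ]
}}

```text
clock: 3.7
eef_pos: [0.4768, 0.1423, 0.128]
orientation: [-0.001, 0.189, 0.982, -0.0]
ft_force: [1.5, 0.3, -3.4]
finger_gap: 0.316
gripper_force: 25.0
```

Request:
{"name": "arm_command", "arguments": {
  "targets": [
    {"claw": 0, "x": -0.0235, "y": -0.0295, "z": 0, "wx": 0, "wy": 0, "wz": 0},
    {"claw": 0, "x": -0.0235, "y": -0.0295, "z": 0, "wx": 0, "wy": 0, "wz": 0},
    {"claw": 0, "x": -0.0235, "y": -0.0295, "z": 0, "wx": 0, "wy": 0, "wz": 0},
    {"claw": 0, "x": -0.0235, "y": -0.0295, "z": 0, "wx": 0, "wy": 0, "wz": 0},
    {"claw": 0, "x": -0.0235, "y": -0.0295, "z": 0, "wx": 0, "wy": 0, "wz": 0}
  ]
}}

```text
clock: 4.12
eef_pos: [0.5311, -0.0384, 0.1278]
orientation: [-0.001, 0.189, 0.982, -0.0]
ft_force: [0.4, -0.1, -3.0]
finger_gap: 0.31
gripper_force: 25.0
```

Request:
{"name": "arm_command", "arguments": {
  "targets": [
    {"claw": 0, "x": 0, "y": 0, "z": 0, "wx": 0, "wy": 0, "wz": 7},
    {"claw": 0, "x": 0, "y": 0, "z": 0, "wx": 0, "wy": 0, "wz": 7},
    {"claw": 0, "x": 0, "y": 0, "z": 0, "wx": 0, "wy": 0, "wz": 7},
    {"claw": 0, "x": 0, "y": 0, "z": 0, "wx": 0, "wy": 0, "wz": 7},
    {"claw": 0, "x": 0, "y": 0, "z": 0, "wx": 0, "wy": 0, "wz": 7}
  ]
}}

```text
clock: 4.53
eef_pos: [0.5308, -0.0366, 0.1278]
orientation: [-0.001, 0.478, 0.878, -0.0]
ft_force: [-0.2, -0.3, -2.5]
finger_gap: 0.313
gripper_force: 25.0
```

Request:
{"name": "arm_command", "arguments": {
  "targets": [
    {"claw": 0, "x": 0, "y": 0, "z": 0, "wx": 0, "wy": 0, "wz": 7},
    {"claw": 0, "x": 0, "y": 0, "z": 0, "wx": 0, "wy": 0, "wz": 7},
    {"claw": 0, "x": 0, "y": 0, "z": 0, "wx": 0, "wy": 0, "wz": 7},
    {"claw": 0, "x": 0, "y": 0, "z": 0, "wx": 0, "wy": 0, "wz": 7},
    {"claw": 0, "x": 0, "y": 0, "z": 0, "wx": 0, "wy": 0, "wz": 7}
  ]
}}

```text
clock: 4.95
eef_pos: [0.5308, -0.0364, 0.1278]
orientation: [-0.0, 0.72, 0.694, -0.001]
ft_force: [-0.2, -0.1, -2.7]
finger_gap: 0.318
gripper_force: 25.0
```

Request:
{"name": "arm_command", "arguments": {
  "targets": [
    {"claw": 0, "x": 0, "y": 0, "z": 0, "wx": 0, "wy": 0, "wz": 7},
    {"claw": 0, "x": 0, "y": 0, "z": 0, "wx": 0, "wy": 0, "wz": 0.7},
    {"claw": 0, "x": 0, "y": 0, "z": 0, "wx": 0, "wy": 0, "wz": 0},
    {"claw": 0, "x": 0, "y": 0, "z": 0, "wx": 0, "wy": 0, "wz": 0}
  ]
}}

```text
clock: 5.28
eef_pos: [0.5311, -0.0364, 0.1282]
orientation: [-0.0, 0.762, 0.647, -0.0]
ft_force: [-0.2, 1.1, -2.5]
finger_gap: 0.316
gripper_force: 25.0
```

```bash
python3 st.py
python3 - <<'E'
from h import *
s=sense();print(s['finger_gap'],s['gripper_force'])
tool([.5315,-.037,.074],-9.5)
a=cap('top')['img'][100:330,210:480];b=cap('scene')['img'][150:380,200:470]
cv2.imwrite('pics/t2.png',cv2.resize(np.hstack([a,b]),None,fx=1.48,fy=1.48,interpolation=2)[:,:,::-1])
E
```

```text
5.28 [ 0.5311 -0.0364  0.1282] tooly ang -9.3 z [-9.e-04 -1.e-04 -1.e+00] F [-0.24  1.14 -2.49] q [-0.064  0.741  0.076  1.951 -0.117  0.455 -0.065]
0.31595923751066196 24.99937143176794
shift [-0.0005  0.0005  0.0542] wz 0.2 zaxis [-9.e-04 -1.e-04 -1.e+00]
```

View pics/t2.png

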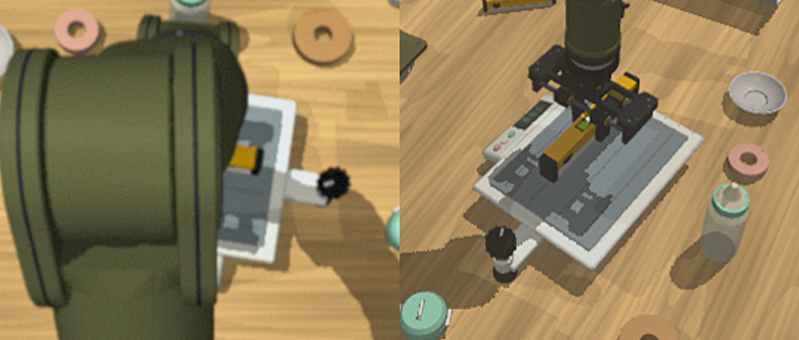

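The level is held over the middle of the mat in line with its long side. Lowering.

Request:
{"name": "arm_command", "arguments": {
  "targets": [
    {"claw": 0, "x": 0, "y": 0, "z": 0.02, "wx": 0, "wy": 0, "wz": 0.2},
    {"claw": 0, "x": 0, "y": 0, "z": 0.02, "wx": 0, "wy": 0, "wz": 0},
    {"claw": 0, "x": 0, "y": 0, "z": 0.013, "wx": 0, "wy": 0, "wz": 0},
    {"claw": 0, "x": 0, "y": 0, "z": 0.0, "wx": 0, "wy": 0, "wz": 0}
  ]
}}

```text
clock: 5.72
eef_pos: [0.5298, -0.0363, 0.0735]
orientation: [-0.002, 0.764, 0.645, -0.001]
ft_force: [-0.4, 1.7, -2.1]
finger_gap: 0.314
gripper_force: 25.0
```

Request:
{"name": "arm_command", "arguments": {
  "targets": [
    {"claw": 0, "x": 0, "y": 0, "z": 0.0015, "wx": 0, "wy": 0, "wz": 0},
    {"claw": 0, "x": 0, "y": 0, "z": 0.0015, "wx": 0, "wy": 0, "wz": 0},
    {"claw": 0, "x": 0, "y": 0, "z": 0.0, "wx": 0, "wy": 0, "wz": 0}
  ]
}}

```text
clock: 5.97
eef_pos: [0.532, -0.0365, 0.0733]
orientation: [0.0, 0.764, 0.645, 0.001]
ft_force: [0.3, -0.1, -3.4]
finger_gap: 0.315
gripper_force: 25.0
```

Request:
{"name": "arm_command", "arguments": {
  "targets": [
    {"claw": 0, "x": 0, "y": 0, "z": 0.001, "wx": 0, "wy": 0, "wz": 0},
    {"claw": 0, "x": 0, "y": 0, "z": 0.0, "wx": 0, "wy": 0, "wz": 0},
    {"claw": 0, "x": 0, "y": 0, "z": 0.0, "wx": 0, "wy": 0, "wz": 0}
  ]
}}

```text
clock: 6.22
eef_pos: [0.5317, -0.0364, 0.0721]
orientation: [0.0, 0.764, 0.645, 0.0]
ft_force: [1.0, 0.0, -2.0]
finger_gap: 0.317
gripper_force: 25.0
```

Request:
{"name": "arm_command", "arguments": {
  "targets": [
    {"claw": 0, "x": 0, "y": 0, "z": 0.001, "wx": 0, "wy": 0, "wz": 0},
    {"claw": 0, "x": 0, "y": 0, "z": 0.0, "wx": 0, "wy": 0, "wz": 0},
    {"claw": 0, "x": 0, "y": 0, "z": 0.0, "wx": 0, "wy": 0, "wz": 0}
  ]
}}

```text
clock: 6.47
eef_pos: [0.5315, -0.0364, 0.0707]
orientation: [-0.0, 0.764, 0.645, 0.0]
ft_force: [0.9, 0.3, -3.1]
finger_gap: 0.313
gripper_force: 25.0
```

Request:
{"name": "arm_command", "arguments": {
  "targets": [
    {"claw": 0, "x": 0, "y": 0, "z": 0.001, "wx": 0, "wy": 0, "wz": 0},
    {"claw": 0, "x": 0, "y": 0, "z": 0.0, "wx": 0, "wy": 0, "wz": 0},
    {"claw": 0, "x": 0, "y": 0, "z": 0.0, "wx": 0, "wy": 0, "wz": 0}
  ]
}}

```text
clock: 6.72
eef_pos: [0.5315, -0.0364, 0.0697]
orientation: [0.0, 0.764, 0.645, 0.0]
ft_force: [-0.5, 1.0, -1.5]
finger_gap: 0.311
gripper_force: 25.0
```

Contact is starting; a little further, then release.

Request:
{"name": "arm_command", "arguments": {
  "targets": [
    {"claw": 0, "x": 0, "y": 0, "z": 0.0007, "wx": 0, "wy": 0, "wz": 0},
    {"claw": 0, "x": 0, "y": 0, "z": 0.0, "wx": 0, "wy": 0, "wz": 0},
    {"claw": 0, "x": 0, "y": 0, "z": 0.0, "wx": 0, "wy": 0, "wz": 0}
  ]
}}

```text
clock: 6.97
eef_pos: [0.5316, -0.0365, 0.0694]
orientation: [0.0, 0.764, 0.645, 0.0]
ft_force: [-1.2, -0.4, 4.8]
finger_gap: 0.314
gripper_force: 25.0
```

Request:
{"name": "arm_command", "arguments": {
  "targets": [
    {"claw": 0, "x": 0, "y": 0, "z": 0.0005, "wx": 0, "wy": 0, "wz": 0},
    {"claw": 0, "x": 0, "y": 0, "z": 0.0, "wx": 0, "wy": 0, "wz": 0},
    {"claw": 0, "x": 0, "y": 0, "z": 0.0, "wx": 0, "wy": 0, "wz": 0}
  ]
}}

```text
clock: 7.22
eef_pos: [0.5316, -0.0365, 0.0694]
orientation: [0.0, 0.764, 0.645, 0.0]
ft_force: [-2.0, -0.2, 8.9]
finger_gap: 0.317
gripper_force: 25.0
```

Request:
{"name": "arm_command", "arguments": {
  "targets": [
    {"claw": 0, "x": 0, "y": 0, "z": -0.0012, "wx": 0, "wy": 0, "wz": 0},
    {"claw": 0.6, "x": 0, "y": 0, "z": 0.0, "wx": 0, "wy": 0, "wz": 0},
    {"claw": 0.6, "x": 0, "y": 0, "z": 0, "wx": 0, "wy": 0, "wz": 0},
    {"claw": 0.6, "x": 0, "y": 0, "z": 0, "wx": 0, "wy": 0, "wz": 0},
    {"claw": 0.6, "x": 0, "y": 0, "z": 0, "wx": 0, "wy": 0, "wz": 0}
  ]
}}

```text
clock: 7.63
eef_pos: [0.5315, -0.0364, 0.0695]
orientation: [-0.0, 0.764, 0.645, -0.0]
ft_force: [0.4, 0.3, 0.2]
finger_gap: 0.59
gripper_force: 0.0
```

Request:
{"name": "arm_command", "arguments": {
  "targets": [
    {"claw": 0.6, "x": 0, "y": 0, "z": -0.01, "wx": 0, "wy": 0, "wz": 0},
    {"claw": 0.6, "x": 0, "y": 0, "z": -0.03, "wx": 0, "wy": 0, "wz": 0},
    {"claw": 0, "x": 0, "y": 0, "z": -0.03, "wx": 0, "wy": 0, "wz": 0},
    {"claw": 0, "x": 0, "y": 0, "z": 0, "wx": 0, "wy": 0, "wz": 0},
    {"claw": 0, "x": 0, "y": 0, "z": 0, "wx": 0, "wy": 0, "wz": 0}
  ]
}}

```text
clock: 8.05
eef_pos: [0.5327, -0.0365, 0.1416]
orientation: [0.001, 0.764, 0.645, 0.002]
ft_force: [0.3, 0.1, -0.4]
finger_gap: 0.395
gripper_force: 0.0
```

Request:
{"name": "arm_command", "arguments": {
  "targets": [
    {"claw": 0, "x": 0, "y": 0, "z": 0, "wx": 0, "wy": 0, "wz": 0},
    {"claw": 0, "x": 0, "y": 0, "z": 0, "wx": 0, "wy": 0, "wz": 0},
    {"claw": 0, "x": 0, "y": 0, "z": 0, "wx": 0, "wy": 0, "wz": 0},
    {"claw": 0, "x": 0, "y": 0, "z": 0, "wx": 0, "wy": 0, "wz": 0},
    {"claw": 0, "x": 0, "y": 0, "z": 0, "wx": 0, "wy": 0, "wz": 0}
  ]
}}

```text
clock: 8.47
eef_pos: [0.531, -0.0365, 0.1391]
orientation: [-0.0, 0.764, 0.645, -0.0]
ft_force: [-0.2, 0.2, 0.3]
finger_gap: 0.02
gripper_force: 0.0
```

```bash
python3 st.py
python3 - <<'E'
from h import *
c=cap('scene');hsv=cv2.cvtColor(c['img'],cv2.COLOR_RGB2HSV)
for w in [(.5315,-.037,.106)]: print(proj(c,w))
b=c['img'][170:350,210:450];cv2.imwrite('pics/s3.png',cv2.resize(b,None,fx=3.3,fy=3.3,interpolation=2)[:,:,::-1])
E
```

```text
8.47 [ 0.531  -0.0365  0.1391] tooly ang -9.69 z [-1.3e-03  1.0e-04 -1.0e+00] F [-0.24  0.19  0.33] q [-0.068  0.723  0.083  1.944 -0.118  0.481 -0.07 ]
(np.float64(328.30974586958985), np.float64(243.56883465904696))
```

View pics/s3.png

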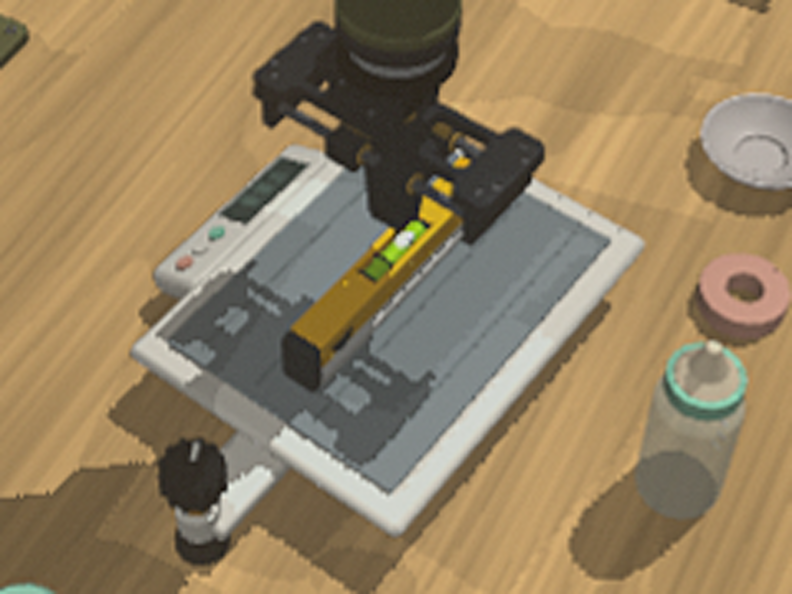

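The level stands centred in line; bubble at crop (405,240) lies toward the far (+y) end of the vial (365–425). Now the half-kilo press with shut fingers.

Request:
{"name": "arm_command", "arguments": {
  "targets": [
    {"claw": 0, "x": 0, "y": 0, "z": 0.02, "wx": 0, "wy": 0, "wz": 0.2},
    {"claw": 0, "x": 0, "y": 0, "z": 0.008, "wx": 0, "wy": 0, "wz": 0},
    {"claw": 0, "x": 0, "y": 0, "z": 0, "wx": 0, "wy": 0, "wz": 0},
    {"claw": 0, "x": 0, "y": 0, "z": 0, "wx": 0, "wy": 0, "wz": 0}
  ]
}}

```text
clock: 8.85
eef_pos: [0.531, -0.0365, 0.1113]
orientation: [-0.001, 0.765, 0.644, -0.001]
ft_force: [-0.1, -0.3, -0.0]
finger_gap: 0.007
gripper_force: 0.0
```

Request:
{"name": "arm_command", "arguments": {
  "targets": [
    {"claw": 0, "x": 0, "y": 0, "z": 0.002, "wx": 0, "wy": 0, "wz": 0},
    {"claw": 0, "x": 0, "y": 0, "z": 0, "wx": 0, "wy": 0, "wz": 0},
    {"claw": 0, "x": 0, "y": 0, "z": 0, "wx": 0, "wy": 0, "wz": 0}
  ]
}}

```text
clock: 9.1
eef_pos: [0.5317, -0.0365, 0.1101]
orientation: [0.0, 0.765, 0.644, 0.0]
ft_force: [-0.3, 0.8, 0.1]
finger_gap: 0.004
gripper_force: 0.0
```

Request:
{"name": "arm_command", "arguments": {
  "targets": [
    {"claw": 0, "x": 0, "y": 0, "z": 0.001, "wx": 0, "wy": 0, "wz": 0},
    {"claw": 0, "x": 0, "y": 0, "z": 0, "wx": 0, "wy": 0, "wz": 0},
    {"claw": 0, "x": 0, "y": 0, "z": 0, "wx": 0, "wy": 0, "wz": 0}
  ]
}}

```text
clock: 9.35
eef_pos: [0.5315, -0.0364, 0.1088]
orientation: [0.0, 0.765, 0.644, 0.0]
ft_force: [-0.4, 0.4, -0.7]
finger_gap: 0.006
gripper_force: 0.0
```

Request:
{"name": "arm_command", "arguments": {
  "targets": [
    {"claw": 0, "x": 0, "y": 0, "z": 0.0015, "wx": 0, "wy": 0, "wz": 0},
    {"claw": 0, "x": 0, "y": 0, "z": 0, "wx": 0, "wy": 0, "wz": 0},
    {"claw": 0, "x": 0, "y": 0, "z": 0, "wx": 0, "wy": 0, "wz": 0}
  ]
}}

```text
clock: 9.6
eef_pos: [0.5314, -0.0364, 0.1071]
orientation: [-0.0, 0.765, 0.644, -0.0]
ft_force: [0.6, -0.5, -0.5]
finger_gap: 0.005
gripper_force: 0.0
```

Request:
{"name": "arm_command", "arguments": {
  "targets": [
    {"claw": 0, "x": 0, "y": 0, "z": 0.0008, "wx": 0, "wy": 0, "wz": 0},
    {"claw": 0, "x": 0, "y": 0, "z": 0, "wx": 0, "wy": 0, "wz": 0},
    {"claw": 0, "x": 0, "y": 0, "z": 0, "wx": 0, "wy": 0, "wz": 0}
  ]
}}

```text
clock: 9.85
eef_pos: [0.5314, -0.0364, 0.1063]
orientation: [-0.0, 0.765, 0.644, -0.0]
ft_force: [-0.3, -0.2, 0.0]
finger_gap: 0.003
gripper_force: 0.0
```

Request:
{"name": "arm_command", "arguments": {
  "targets": [
    {"claw": 0, "x": 0, "y": 0, "z": 0.0004, "wx": 0, "wy": 0, "wz": 0},
    {"claw": 0, "x": 0, "y": 0, "z": 0, "wx": 0, "wy": 0, "wz": 0},
    {"claw": 0, "x": 0, "y": 0, "z": 0, "wx": 0, "wy": 0, "wz": 0}
  ]
}}

```text
clock: 10.1
eef_pos: [0.5314, -0.0364, 0.106]
orientation: [-0.0, 0.765, 0.644, 0.0]
ft_force: [-1.0, -1.7, -1.1]
finger_gap: 0.005
gripper_force: 0.0
```

Request:
{"name": "arm_command", "arguments": {
  "targets": [
    {"claw": 0, "x": 0, "y": 0, "z": 0.0005, "wx": 0, "wy": 0, "wz": 0},
    {"claw": 0, "x": 0, "y": 0, "z": 0, "wx": 0, "wy": 0, "wz": 0},
    {"claw": 0, "x": 0, "y": 0, "z": 0, "wx": 0, "wy": 0, "wz": 0}
  ]
}}

```text
clock: 10.35
eef_pos: [0.5315, -0.0364, 0.1059]
orientation: [0.0, 0.765, 0.644, 0.0]
ft_force: [-0.2, 0.5, 4.8]
finger_gap: 0.001
gripper_force: 2.7
```

Request:
{"name": "arm_command", "arguments": {
  "targets": [
    {"claw": 0, "x": 0, "y": 0, "z": 0.0003, "wx": 0, "wy": 0, "wz": 0},
    {"claw": 0, "x": 0, "y": 0, "z": 0, "wx": 0, "wy": 0, "wz": 0},
    {"claw": 0, "x": 0, "y": 0, "z": 0, "wx": 0, "wy": 0, "wz": 0}
  ]
}}

```text
clock: 10.6
eef_pos: [0.5315, -0.0365, 0.1059]
orientation: [0.0, 0.765, 0.644, 0.0]
ft_force: [-1.5, 0.3, 8.5]
finger_gap: 0.006
gripper_force: 4.1
```

```bash
python3 st.py
```

```text
10.6 [ 0.5315 -0.0365  0.1059] tooly ang -9.89 z [ 4.e-04  1.e-04 -1.e+00] F [-1.46  0.28  8.51] q [-0.06   0.779  0.07   1.963 -0.126  0.403 -0.067]
```

Request:
{"name": "arm_command", "arguments": {
  "targets": [
    {"claw": 0, "x": 0, "y": 0, "z": -0.0003, "wx": 0, "wy": 0, "wz": 0},
    {"claw": 0, "x": 0, "y": 0, "z": 0, "wx": 0, "wy": 0, "wz": 0},
    {"claw": 0, "x": 0, "y": 0, "z": 0, "wx": 0, "wy": 0, "wz": 0},
    {"claw": 0, "x": 0, "y": 0, "z": 0, "wx": 0, "wy": 0, "wz": 0},
    {"claw": 0, "x": 0, "y": 0, "z": 0, "wx": 0, "wy": 0, "wz": 0}
  ]
}}

```text
clock: 11.02
eef_pos: [0.5315, -0.0365, 0.1059]
orientation: [0.0, 0.765, 0.644, 0.0]
ft_force: [-1.3, 0.0, 6.1]
finger_gap: 0.01
gripper_force: 3.3
```

Request:
{"name": "arm_command", "arguments": {
  "targets": [
    {"claw": 0, "x": 0, "y": 0, "z": 0, "wx": 0, "wy": 0, "wz": 0},
    {"claw": 0, "x": 0, "y": 0, "z": 0, "wx": 0, "wy": 0, "wz": 0},
    {"claw": 0, "x": 0, "y": 0, "z": 0, "wx": 0, "wy": 0, "wz": 0},
    {"claw": 0, "x": 0, "y": 0, "z": 0, "wx": 0, "wy": 0, "wz": 0},
    {"claw": 0, "x": 0, "y": 0, "z": 0, "wx": 0, "wy": 0, "wz": 0}
  ]
}}

```text
clock: 11.43
eef_pos: [0.5315, -0.0364, 0.1059]
orientation: [0.0, 0.765, 0.644, 0.0]
ft_force: [-1.8, -0.4, 6.2]
finger_gap: 0.008
gripper_force: 3.3
```

Request:
{"name": "arm_command", "arguments": {
  "targets": [
    {"claw": 0, "x": 0, "y": 0, "z": 0, "wx": 0, "wy": 0, "wz": 0},
    {"claw": 0, "x": 0, "y": 0, "z": 0, "wx": 0, "wy": 0, "wz": 0},
    {"claw": 0, "x": 0, "y": 0, "z": 0, "wx": 0, "wy": 0, "wz": 0}
  ]
}}

```text
clock: 11.68
eef_pos: [0.5315, -0.0365, 0.1059]
orientation: [0.0, 0.765, 0.644, 0.0]
ft_force: [-1.5, -1.0, 7.2]
finger_gap: 0.001
gripper_force: 3.3
```

Request:
{"name": "arm_command", "arguments": {
  "targets": [
    {"claw": 0, "x": 0, "y": 0, "z": -0.0001, "wx": 0, "wy": 0, "wz": 0},
    {"claw": 0, "x": 0, "y": 0, "z": 0, "wx": 0, "wy": 0, "wz": 0},
    {"claw": 0, "x": 0, "y": 0, "z": 0, "wx": 0, "wy": 0, "wz": 0},
    {"claw": 0, "x": 0, "y": 0, "z": 0, "wx": 0, "wy": 0, "wz": 0},
    {"claw": 0, "x": 0, "y": 0, "z": 0, "wx": 0, "wy": 0, "wz": 0}
  ]
}}

```text
clock: 12.1
eef_pos: [0.5315, -0.0364, 0.1059]
orientation: [0.0, 0.765, 0.644, 0.0]
ft_force: [-1.9, -0.4, 6.2]
finger_gap: 0.002
gripper_force: 2.9
```

Request:
{"name": "arm_command", "arguments": {
  "targets": [
    {"claw": 0, "x": 0, "y": 0, "z": 0, "wx": 0, "wy": 0, "wz": 0},
    {"claw": 0, "x": 0, "y": 0, "z": 0, "wx": 0, "wy": 0, "wz": 0},
    {"claw": 0, "x": 0, "y": 0, "z": 0, "wx": 0, "wy": 0, "wz": 0},
    {"claw": 0, "x": 0, "y": 0, "z": 0, "wx": 0, "wy": 0, "wz": 0}
  ]
}}

```text
clock: 12.43
eef_pos: [0.5315, -0.0365, 0.1059]
orientation: [0.0, 0.765, 0.644, 0.0]
ft_force: [-0.9, -0.6, 5.8]
finger_gap: 0.008
gripper_force: 2.9
```

Request:
{"name": "arm_command", "arguments": {
  "targets": [
    {"claw": 0, "x": 0, "y": 0, "z": -0.005, "wx": 0, "wy": 0, "wz": 0},
    {"claw": 1, "x": 0, "y": 0, "z": -0.035, "wx": 0, "wy": 0, "wz": 0},
    {"claw": 1, "x": 0, "y": 0, "z": -0.035, "wx": 0, "wy": 0, "wz": 0}
  ]
}}

```text
clock: 12.68
eef_pos: [0.53, -0.0364, 0.18]
orientation: [-0.002, 0.765, 0.644, -0.002]
ft_force: [1.1, -0.3, -0.4]
finger_gap: 0.132
gripper_force: 0.0
```

```bash
python3 st.py
python3 - <<'E'
from h import *
c=cap('top');k=onz(c,435.5,224,.098);print(k)
tool([k[0],k[1],.19],-9.5)
E
```

```text
12.68 [ 0.53   -0.0364  0.18  ] tooly ang -9.88 z [-4.8e-03  1.0e-04 -1.0e+00] F [ 1.1  -0.29 -0.39] q [-0.08   0.656  0.101  1.913 -0.112  0.583 -0.078]
[ 0.4932028  -0.24700006  0.098     ]
shift [-0.2141 -0.0044 -0.0033] wz -0.42 zaxis [ 8.3e-03 -2.0e-04 -1.0e+00]
```

Request:
{"name": "arm_command", "arguments": {
  "targets": [
    {"claw": 1, "x": -0.0355, "y": -0.0006, "z": 0, "wx": 0, "wy": 0, "wz": 0},
    {"claw": 1, "x": -0.0355, "y": -0.0006, "z": 0, "wx": 0, "wy": 0, "wz": 0},
    {"claw": 1, "x": -0.0355, "y": -0.0006, "z": 0, "wx": 0, "wy": 0, "wz": 0},
    {"claw": 1, "x": -0.0355, "y": -0.0006, "z": 0, "wx": 0, "wy": 0, "wz": 0},
    {"claw": 1, "x": -0.0355, "y": -0.0006, "z": 0, "wx": 0, "wy": 0, "wz": 0}
  ]
}}

```text
clock: 13.15
eef_pos: [0.4976, -0.2124, 0.1806]
orientation: [0.0, 0.765, 0.644, 0.0]
ft_force: [0.5, -0.5, -0.6]
finger_gap: 0.559
gripper_force: 0.0
```

Request:
{"name": "arm_command", "arguments": {
  "targets": [
    {"claw": 1, "x": -0.0355, "y": -0.0006, "z": 0, "wx": 0, "wy": 0, "wz": 0},
    {"claw": 1, "x": 0, "y": 0, "z": 0.02, "wx": 0, "wy": 0, "wz": 0},
    {"claw": 1, "x": 0, "y": 0, "z": 0.02, "wx": 0, "wy": 0, "wz": 0},
    {"claw": 1, "x": 0, "y": 0, "z": 0, "wx": 0, "wy": 0, "wz": 0},
    {"claw": 1, "x": 0, "y": 0, "z": 0, "wx": 0, "wy": 0, "wz": 0}
  ]
}}

```text
clock: 13.57
eef_pos: [0.4907, -0.2452, 0.14]
orientation: [-0.001, 0.765, 0.644, -0.0]
ft_force: [-0.8, 0.0, 0.7]
finger_gap: 0.936
gripper_force: 0.0
```

```bash
python3 st.py
cat > bub.py <<'E'
from h import *
import sys
U=np.array([.165,.986,0]);V=np.array([.986,-.165,0]);O=np.array([.5315,-.0365,.102])
def patch(n,L=.125,W=.025,s=.0005):
    c=cap(n);a=np.arange(-L,L,s);b=np.arange(-W,W,s)
    uv=np.array([[proj(c,O+U*i+V*j) for i in a] for j in b],np.float32)
    return cv2.remap(c['img'],uv[...,0],uv[...,1],cv2.INTER_CUBIC)
out=[]
for n in('scene','top'):
    p=patch(n);h=cv2.cvtColor(p,cv2.COLOR_RGB2HSV).astype(int);out.append(p)
    vial=cv2.inRange(p,(0,0,0),(255,255,255))*0
    g=((h[...,0]>36)&(h[...,0]<70)&(h[...,1]>110)&(h[...,2]>60))|((h[...,1]<110)&(h[...,2]>150))
    g=cv2.morphologyEx(g.astype(np.uint8),cv2.MORPH_OPEN,np.ones((5,5)));g[:,:130]=0;g[:,370:]=0;g[:25]=0;g[75:]=0
    k,l,st,ce=cv2.connectedComponentsWithStats(g)
    if k<2: print(n,'none');continue
    i=1+st[1:,4].argmax();x,y,w,hh,A=st[i];rows=slice(int(ce[i][1])-4,int(ce[i][1])+5)
    sat=h[rows,x:x+w,1].mean(0);pale=np.clip(150-sat,0,None);xs=np.arange(x,x+w)
    print(n,'vial',x,w,'mid',x+w/2,'bubble',(pale*xs).sum()/max(pale.sum(),1),'off mm',(((pale*xs).sum()/max(pale.sum(),1))-x-w/2)*.5)
o=np.vstack([cv2.resize(q,None,fx=1.6,fy=2.4,interpolation=2) for q in out]);cv2.imwrite('pics/'+sys.argv[1],o[:,:,::-1])
E
python3 bub.py b1.png
python3 - <<'E'
from h import *
a=cap('top')['img'][150:300,240:500];p=cv2.imread('pics/b1.png')
t=cap('scene')['img'][180:390,200:460]
f=cv2.resize(a,(400,231))[:,:,::-1];g=cv2.resize(t,(400,323))[:,:,::-1];o=np.zeros((323+p.shape[0],800,3),np.uint8)
o[:231,:400]=f;o[:323,400:]=g;o[323:,:p.shape[1]]=p;print(o.shape);cv2.imwrite('pics/b1c.png',o[:600])
E
```

```text
13.57 [ 0.4907 -0.2452  0.14  ] tooly ang -9.87 z [-0.0021  0.0012 -1.    ] F [-0.85  0.02  0.73] q [ 0.355  0.734  0.041  1.893 -0.056  0.518  0.262]
scene vial 189 124 mid 251.0 bubble 272.1724653405666 off mm 10.586232670283295
top vial 192 124 mid 254.0 bubble 275.6483994170561 off mm 10.824199708528056
(803, 800, 3)
```

View pics/b1c.png

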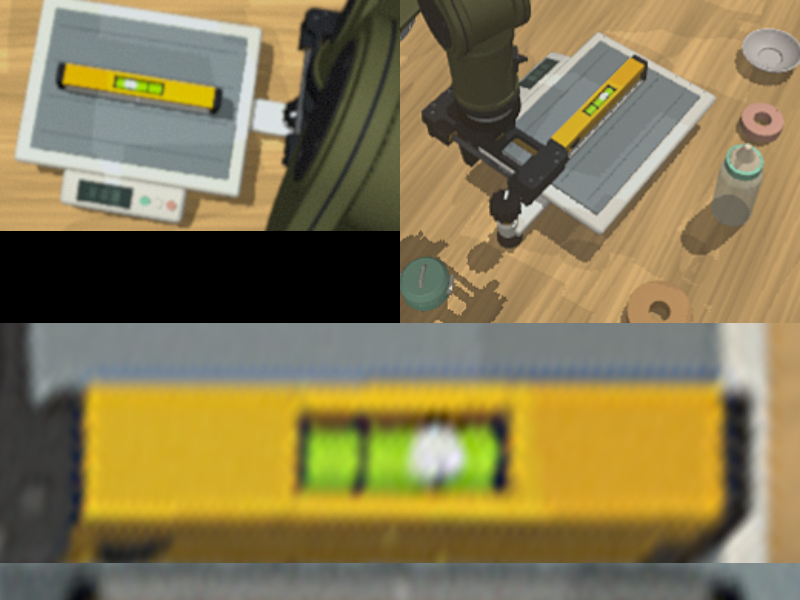

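Bubble is ~+10.8 mm toward +y (patch line marks at ±12 mm check out), so about 115° clockwise (+wz) is needed. Pre-turn the hand −57° and settle above the knob.

Request:
{"name": "arm_command", "arguments": {
  "targets": [
    {"claw": 1, "x": 0, "y": 0, "z": 0, "wx": 0, "wy": 0, "wz": -7.1},
    {"claw": 1, "x": 0, "y": 0, "z": 0, "wx": 0, "wy": 0, "wz": -7.1},
    {"claw": 1, "x": 0, "y": 0, "z": 0, "wx": 0, "wy": 0, "wz": -7.1},
    {"claw": 1, "x": 0, "y": 0, "z": 0, "wx": 0, "wy": 0, "wz": -7.1},
    {"claw": 1, "x": 0, "y": 0, "z": 0, "wx": 0, "wy": 0, "wz": -7.1}
  ]
}}

```text
clock: 14.18
eef_pos: [0.492, -0.2456, 0.1416]
orientation: [0.001, 0.53, 0.848, -0.0]
ft_force: [-0.1, 0.2, 0.8]
finger_gap: 1.001
gripper_force: 0.0
```

Request:
{"name": "arm_command", "arguments": {
  "targets": [
    {"claw": 1, "x": 0, "y": 0, "z": 0, "wx": 0, "wy": 0, "wz": -7.1},
    {"claw": 1, "x": 0, "y": 0, "z": 0, "wx": 0, "wy": 0, "wz": -7.1},
    {"claw": 1, "x": 0, "y": 0, "z": 0, "wx": 0, "wy": 0, "wz": -7.1},
    {"claw": 1, "x": 0, "y": 0, "z": 0, "wx": 0, "wy": 0, "wz": 0},
    {"claw": 1, "x": 0, "y": 0, "z": 0, "wx": 0, "wy": 0, "wz": 0}
  ]
}}

```text
clock: 14.6
eef_pos: [0.4917, -0.2457, 0.1412]
orientation: [0.001, 0.369, 0.93, 0.0]
ft_force: [-0.5, -0.6, 0.3]
finger_gap: 1.002
gripper_force: 0.0
```

```bash
python3 st.py
python3 - <<'E'
from h import *
tool([.494,-.2475,.072],47)
c=cap('scene');o,d=proj(c,(.494,-.2475,.098));print('knob pred',o,d)
im=c['img'];h=cv2.cvtColor(im,cv2.COLOR_RGB2HSV)
cv2.imwrite('pics/k1.png',cv2.resize(im[240:360,200:350],None,fx=4,fy=4,interpolation=2)[:,:,::-1])
E
```

```text
14.6 [ 0.4917 -0.2457  0.1412] tooly ang 46.73 z [ 1.2e-03 -3.0e-04 -1.0e+00] F [-0.48 -0.63  0.33] q [ 0.516  0.736 -0.227  1.883  0.292  0.553  0.911]
shift [-0.0028  0.0002  0.0692] wz -0.27 zaxis [ 1.2e-03 -3.0e-04 -1.0e+00]
knob pred 266.22942042717034 307.6736062913906
```

View pics/k1.png

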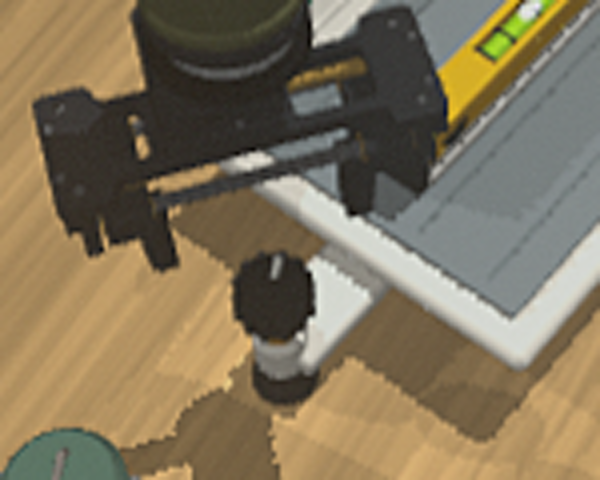

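Knob's top centre is at about crop (273,278), i.e. scene pixel (268.3,309.5), 2 px from the prediction. Fingers open either side of it, plate clear.

Run:
```python
from h import *
c=cap('scene');k=onz(c,268.3,309.5,.098);print(k)
k=(k[:2]+[.4932,-.247])/2;print(k);tool([*k,.072],47)
```

```text
[ 0.50023499 -0.24922067  0.098     ]
[ 0.49671749 -0.24811034]
shift [-0.0054  0.0017  0.069 ] wz -0.24 zaxis [ 6.e-04 -4.e-04 -1.e+00]
```

Request:
{"name": "arm_command", "arguments": {
  "targets": [
    {"claw": 0.75, "x": -0.005, "y": 0.001, "z": 0.01, "wx": 0, "wy": 0, "wz": 0},
    {"claw": 0.75, "x": 0, "y": 0, "z": 0, "wx": 0, "wy": 0, "wz": 0},
    {"claw": 0.75, "x": 0, "y": 0, "z": 0.02, "wx": 0, "wy": 0, "wz": 0},
    {"claw": 0.75, "x": 0, "y": 0, "z": 0.02, "wx": 0, "wy": 0, "wz": 0},
    {"claw": 0.75, "x": 0, "y": 0, "z": 0.018, "wx": 0, "wy": 0, "wz": 0}
  ]
}}

```text
clock: 15.12
eef_pos: [0.4958, -0.2484, 0.0715]
orientation: [0.0, 0.368, 0.93, -0.0]
ft_force: [0.0, 0.1, -0.1]
finger_gap: 0.752
gripper_force: 0.0
```

Request:
{"name": "arm_command", "arguments": {
  "targets": [
    {"claw": 0, "x": 0, "y": 0, "z": 0, "wx": 0, "wy": 0, "wz": 0},
    {"claw": 0, "x": 0, "y": 0, "z": 0, "wx": 0, "wy": 0, "wz": 0},
    {"claw": 0, "x": 0, "y": 0, "z": 0, "wx": 0, "wy": 0, "wz": 0},
    {"claw": 0, "x": 0, "y": 0, "z": 0, "wx": 0, "wy": 0, "wz": 0},
    {"claw": 0, "x": 0, "y": 0, "z": 0, "wx": 0, "wy": 0, "wz": 0}
  ],
  "grip_force": 15
}}

```text
clock: 15.53
eef_pos: [0.4961, -0.2489, 0.0736]
orientation: [0.001, 0.367, 0.93, -0.0]
ft_force: [-0.1, -0.5, 1.0]
finger_gap: 0.457
gripper_force: 15.0
```

```bash
python3 st.py; python3 bub.py b2.png
```

```text
15.53 [ 0.4961 -0.2489  0.0736] tooly ang 46.88 z [ 1.4e-03 -9.0e-04 -1.0e+00] F [-0.1  -0.48  0.96] q [ 0.486  0.851 -0.176  1.901  0.333  0.416  0.881]
scene vial 189 124 mid 251.0 bubble 272.0941608290952 off mm 10.547080414547594
top vial 192 124 mid 254.0 bubble 275.7183013297671 off mm 10.859150664883543
```

Request:
{"name": "arm_command", "arguments": {
  "targets": [
    {"claw": 0, "x": 0, "y": 0, "z": 0, "wx": 0, "wy": 0, "wz": 7},
    {"claw": 0, "x": 0, "y": 0, "z": 0, "wx": 0, "wy": 0, "wz": 7},
    {"claw": 0, "x": 0, "y": 0, "z": 0, "wx": 0, "wy": 0, "wz": 7},
    {"claw": 0, "x": 0, "y": 0, "z": 0, "wx": 0, "wy": 0, "wz": 7},
    {"claw": 0, "x": 0, "y": 0, "z": 0, "wx": 0, "wy": 0, "wz": 7}
  ],
  "grip_force": 20
}}

```text
clock: 16.05
eef_pos: [0.4969, -0.2485, 0.0735]
orientation: [0.001, 0.632, 0.775, 0.001]
ft_force: [0.7, 0.1, 2.2]
finger_gap: 0.464
gripper_force: 20.0
```

Request:
{"name": "arm_command", "arguments": {
  "targets": [
    {"claw": 0, "x": 0, "y": 0, "z": 0, "wx": 0, "wy": 0, "wz": 7},
    {"claw": 0, "x": 0, "y": 0, "z": 0, "wx": 0, "wy": 0, "wz": 7},
    {"claw": 0, "x": 0, "y": 0, "z": 0, "wx": 0, "wy": 0, "wz": 7},
    {"claw": 0, "x": 0, "y": 0, "z": 0, "wx": 0, "wy": 0, "wz": 7},
    {"claw": 0, "x": 0, "y": 0, "z": 0, "wx": 0, "wy": 0, "wz": 7}
  ]
}}

```text
clock: 16.47
eef_pos: [0.4977, -0.2486, 0.0736]
orientation: [0.002, 0.836, 0.549, 0.002]
ft_force: [2.4, -0.2, 1.4]
finger_gap: 0.456
gripper_force: 20.0
```

Request:
{"name": "arm_command", "arguments": {
  "targets": [
    {"claw": 0, "x": 0, "y": 0, "z": 0, "wx": 0, "wy": 0, "wz": 7},
    {"claw": 0, "x": 0, "y": 0, "z": 0, "wx": 0, "wy": 0, "wz": 7},
    {"claw": 0, "x": 0, "y": 0, "z": 0, "wx": 0, "wy": 0, "wz": 7},
    {"claw": 0, "x": 0, "y": 0, "z": 0, "wx": 0, "wy": 0, "wz": 7},
    {"claw": 0, "x": 0, "y": 0, "z": 0, "wx": 0, "wy": 0, "wz": 0}
  ]
}}

```text
clock: 16.88
eef_pos: [0.4982, -0.249, 0.0736]
orientation: [0.002, 0.943, 0.332, 0.002]
ft_force: [3.4, -2.0, 2.6]
finger_gap: 0.459
gripper_force: 20.0
```

Request:
{"name": "arm_command", "arguments": {
  "targets": [
    {"claw": 0, "x": 0, "y": 0, "z": 0, "wx": 0, "wy": 0, "wz": 0},
    {"claw": 0, "x": 0, "y": 0, "z": 0, "wx": 0, "wy": 0, "wz": 0},
    {"claw": 0, "x": 0, "y": 0, "z": 0, "wx": 0, "wy": 0, "wz": 0},
    {"claw": 0, "x": 0, "y": 0, "z": 0, "wx": 0, "wy": 0, "wz": 0},
    {"claw": 0, "x": 0, "y": 0, "z": 0, "wx": 0, "wy": 0, "wz": 0}
  ]
}}

```text
clock: 17.3
eef_pos: [0.4982, -0.249, 0.0735]
orientation: [0.002, 0.942, 0.335, 0.002]
ft_force: [5.3, -1.3, 4.0]
finger_gap: 0.458
gripper_force: 20.0
```

Request:
{"name": "arm_command", "arguments": {
  "targets": [
    {"claw": 0, "x": 0, "y": 0, "z": 0, "wx": 0, "wy": 0, "wz": 0},
    {"claw": 0, "x": 0, "y": 0, "z": 0, "wx": 0, "wy": 0, "wz": 0},
    {"claw": 0, "x": 0, "y": 0, "z": 0, "wx": 0, "wy": 0, "wz": 0},
    {"claw": 0, "x": 0, "y": 0, "z": 0, "wx": 0, "wy": 0, "wz": 0},
    {"claw": 0, "x": 0, "y": 0, "z": 0, "wx": 0, "wy": 0, "wz": 0}
  ]
}}

```text
clock: 17.72
eef_pos: [0.4982, -0.249, 0.0735]
orientation: [0.002, 0.942, 0.335, 0.002]
ft_force: [5.3, -1.4, 3.2]
finger_gap: 0.456
gripper_force: 20.0
```

```bash
python3 st.py; python3 bub.py b3.png
```

```text
17.72 [ 0.4982 -0.249   0.0735] tooly ang -50.9 z [ 0.0051 -0.0015 -1.    ] F [ 5.26 -1.4   3.23] q [ 0.27   0.864  0.191  1.911 -0.384  0.397 -0.138]
scene vial 191 123 mid 252.5 bubble 256.1082793479035 off mm 1.8041396739517381
top vial 193 124 mid 255.0 bubble 258.8862878678069 off mm 1.9431439339034569
```

Request:
{"name": "arm_command", "arguments": {
  "targets": [
    {"claw": 0, "x": 0, "y": 0, "z": 0, "wx": 0, "wy": 0, "wz": 7},
    {"claw": 0, "x": 0, "y": 0, "z": 0, "wx": 0, "wy": 0, "wz": 7},
    {"claw": 0, "x": 0, "y": 0, "z": 0, "wx": 0, "wy": 0, "wz": 5},
    {"claw": 0, "x": 0, "y": 0, "z": 0, "wx": 0, "wy": 0, "wz": 0},
    {"claw": 0, "x": 0, "y": 0, "z": 0, "wx": 0, "wy": 0, "wz": 0}
  ]
}}

```text
clock: 18.23
eef_pos: [0.4984, -0.2494, 0.0735]
orientation: [0.002, 0.985, 0.174, 0.002]
ft_force: [6.3, -2.4, 3.3]
finger_gap: 0.459
gripper_force: 20.0
```

Request:
{"name": "arm_command", "arguments": {
  "targets": [
    {"claw": 0.8, "x": 0, "y": 0, "z": 0, "wx": 0, "wy": 0, "wz": 0},
    {"claw": 0.8, "x": 0, "y": 0, "z": 0, "wx": 0, "wy": 0, "wz": 0},
    {"claw": 0.8, "x": 0, "y": 0, "z": 0, "wx": 0, "wy": 0, "wz": 0},
    {"claw": 0.8, "x": 0, "y": 0, "z": 0, "wx": 0, "wy": 0, "wz": 0},
    {"claw": 0.8, "x": 0, "y": 0, "z": 0, "wx": 0, "wy": 0, "wz": 0}
  ]
}}

```text
clock: 18.65
eef_pos: [0.4948, -0.248, 0.0723]
orientation: [-0.001, 0.985, 0.173, -0.001]
ft_force: [-0.2, 0.1, 0.1]
finger_gap: 0.797
gripper_force: 0.0
```

Request:
{"name": "arm_command", "arguments": {
  "targets": [
    {"claw": 0.8, "x": 0, "y": 0, "z": 0, "wx": 0, "wy": 0, "wz": 0},
    {"claw": 0.8, "x": 0, "y": 0, "z": 0, "wx": 0, "wy": 0, "wz": 0},
    {"claw": 0.8, "x": 0, "y": 0, "z": 0, "wx": 0, "wy": 0, "wz": 0},
    {"claw": 0.8, "x": 0, "y": 0, "z": 0, "wx": 0, "wy": 0, "wz": 0},
    {"claw": 0.8, "x": 0, "y": 0, "z": 0, "wx": 0, "wy": 0, "wz": 0}
  ]
}}

```text
clock: 19.07
eef_pos: [0.4956, -0.2483, 0.0726]
orientation: [-0.0, 0.985, 0.173, -0.0]
ft_force: [-0.3, 0.3, -0.5]
finger_gap: 0.801
gripper_force: 0.0
```

Request:
{"name": "arm_command", "arguments": {
  "targets": [
    {"claw": 0.8, "x": 0, "y": 0, "z": 0, "wx": 0, "wy": 0, "wz": 0},
    {"claw": 0.8, "x": 0, "y": 0, "z": 0, "wx": 0, "wy": 0, "wz": 0},
    {"claw": 0.8, "x": 0, "y": 0, "z": 0, "wx": 0, "wy": 0, "wz": 0},
    {"claw": 0.8, "x": 0, "y": 0, "z": 0, "wx": 0, "wy": 0, "wz": 0},
    {"claw": 0.8, "x": 0, "y": 0, "z": 0, "wx": 0, "wy": 0, "wz": 0}
  ]
}}

```text
clock: 19.48
eef_pos: [0.4957, -0.2483, 0.0726]
orientation: [-0.0, 0.985, 0.173, 0.0]
ft_force: [0.4, -0.2, -0.0]
finger_gap: 0.797
gripper_force: 0.0
```

```bash
python3 st.py; python3 bub.py b4.png; python3 -c "
import cv2;i=cv2.imread('pics/b4.png');print(i.shape);cv2.imwrite('pics/b4c.png',i)"
```

```text
19.48 [ 0.4957 -0.2483  0.0726] tooly ang -70.08 z [ 0.e+00  1.e-04 -1.e+00] F [ 0.36 -0.24 -0.01] q [ 0.227  0.875  0.267  1.916 -0.521  0.419 -0.34 ]
scene vial 191 124 mid 253.0 bubble 252.01066341488723 off mm -0.49466829255638345
top vial 193 124 mid 255.0 bubble 255.08379141286585 off mm 0.04189570643292484
(480, 800, 3)
```

View pics/b4c.png

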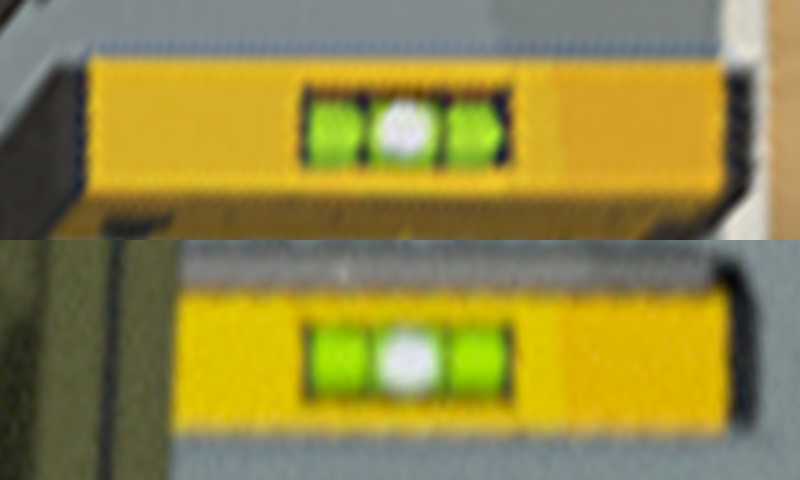

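Bubble sits between both lines in both views (scene patch 405 vs lines 367/443; top patch 408 vs 370/447) with the hand clear. Now back over the level for the 1 kg press.

Request:
{"name": "arm_command", "arguments": {
  "targets": [
    {"claw": 0.8, "x": 0, "y": 0, "z": -0.01, "wx": 0, "wy": 0, "wz": 0},
    {"claw": 0.8, "x": 0, "y": 0, "z": -0.04, "wx": 0, "wy": 0, "wz": 0},
    {"claw": 0, "x": 0, "y": 0, "z": -0.04, "wx": 0, "wy": 0, "wz": 0},
    {"claw": 0, "x": 0, "y": 0, "z": 0, "wx": 0, "wy": 0, "wz": -6.7},
    {"claw": 0, "x": 0, "y": 0, "z": 0, "wx": 0, "wy": 0, "wz": -6.7}
  ]
}}

```text
clock: 20.0
eef_pos: [0.4971, -0.2493, 0.1658]
orientation: [0.002, 0.957, 0.289, 0.002]
ft_force: [-0.2, 1.3, 0.0]
finger_gap: 0.6
gripper_force: 0.0
```

Request:
{"name": "arm_command", "arguments": {
  "targets": [
    {"claw": 0, "x": 0, "y": 0, "z": 0, "wx": 0, "wy": 0, "wz": -6.7},
    {"claw": 0, "x": 0, "y": 0, "z": 0, "wx": 0, "wy": 0, "wz": -6.7},
    {"claw": 0, "x": 0, "y": 0, "z": 0, "wx": 0, "wy": 0, "wz": -6.7},
    {"claw": 0, "x": 0, "y": 0, "z": 0, "wx": 0, "wy": 0, "wz": -6.7},
    {"claw": 0, "x": 0, "y": 0, "z": 0, "wx": 0, "wy": 0, "wz": -6.7}
  ]
}}

```text
clock: 20.42
eef_pos: [0.4955, -0.2486, 0.1634]
orientation: [0.0, 0.833, 0.553, -0.0]
ft_force: [0.6, -0.7, 1.2]
finger_gap: 0.216
gripper_force: 0.0
```

Request:
{"name": "arm_command", "arguments": {
  "targets": [
    {"claw": 0, "x": 0, "y": 0, "z": 0, "wx": 0, "wy": 0, "wz": -6.7},
    {"claw": 0, "x": 0, "y": 0, "z": 0, "wx": 0, "wy": 0, "wz": -6.7},
    {"claw": 0, "x": 0.036, "y": 0, "z": 0, "wx": 0, "wy": 0, "wz": 0},
    {"claw": 0, "x": 0.036, "y": 0, "z": 0, "wx": 0, "wy": 0, "wz": 0},
    {"claw": 0, "x": 0.036, "y": 0, "z": 0, "wx": 0, "wy": 0, "wz": 0}
  ]
}}

```text
clock: 20.83
eef_pos: [0.514, -0.1418, 0.1634]
orientation: [0.0, 0.766, 0.643, 0.0]
ft_force: [0.5, 0.2, -0.3]
finger_gap: -0.0
gripper_force: 0.0
```

Request:
{"name": "arm_command", "arguments": {
  "targets": [
    {"claw": 0, "x": 0.036, "y": 0, "z": 0, "wx": 0, "wy": 0, "wz": 0},
    {"claw": 0, "x": 0.036, "y": 0, "z": 0, "wx": 0, "wy": 0, "wz": 0},
    {"claw": 0, "x": 0.036, "y": 0, "z": 0, "wx": 0, "wy": 0, "wz": 0},
    {"claw": 0, "x": 0, "y": 0, "z": 0, "wx": 0, "wy": 0, "wz": 0},
    {"claw": 0, "x": 0, "y": 0, "z": 0, "wx": 0, "wy": 0, "wz": 0}
  ]
}}

```text
clock: 21.25
eef_pos: [0.5328, -0.0327, 0.1631]
orientation: [-0.0, 0.763, 0.646, 0.001]
ft_force: [0.6, -0.3, -0.5]
finger_gap: 0.003
gripper_force: 0.0
```

Request:
{"name": "arm_command", "arguments": {
  "targets": [
    {"claw": 0, "x": 0, "y": 0, "z": 0, "wx": 0, "wy": 0, "wz": 0},
    {"claw": 0, "x": 0, "y": 0, "z": 0, "wx": 0, "wy": 0, "wz": 0},
    {"claw": 0, "x": 0, "y": 0, "z": 0, "wx": 0, "wy": 0, "wz": 0}
  ]
}}

```text
clock: 21.5
eef_pos: [0.5321, -0.0376, 0.1629]
orientation: [0.0, 0.766, 0.643, -0.0]
ft_force: [0.3, -0.0, 0.6]
finger_gap: 0.006
gripper_force: 0.0
```

```bash
python3 st.py; python3 bub.py b5.png; python3 -c "
from h import *
tool([.5318,-.035,.109],-9.6)"
```

```text
21.5 [ 0.5321 -0.0376  0.1629] tooly ang -9.97 z [ 0.     -0.0011 -1.    ] F [ 0.26 -0.03  0.61] q [-0.102  0.687  0.142  1.927 -0.173  0.539 -0.018]
scene vial 193 122 mid 254.0 bubble 252.1992556541655 off mm -0.900372172917244
top none
shift [ 0.002  -0.0007  0.0537] wz -0.33 zaxis [-1.e-04 -5.e-04 -1.e+00]
```

Request:
{"name": "arm_command", "arguments": {
  "targets": [
    {"claw": 0, "x": 0.002, "y": -0.0005, "z": 0.03, "wx": 0, "wy": 0, "wz": -0.3},
    {"claw": 0, "x": 0, "y": 0, "z": 0.023, "wx": 0, "wy": 0, "wz": 0},
    {"claw": 0, "x": 0, "y": 0, "z": 0, "wx": 0, "wy": 0, "wz": 0},
    {"claw": 0, "x": 0, "y": 0, "z": 0, "wx": 0, "wy": 0, "wz": 0},
    {"claw": 0, "x": 0, "y": 0, "z": 0, "wx": 0, "wy": 0, "wz": 0}
  ]
}}

```text
clock: 22.02
eef_pos: [0.5321, -0.0341, 0.1097]
orientation: [-0.0, 0.764, 0.646, -0.0]
ft_force: [-0.7, 0.6, 0.3]
finger_gap: 0.005
gripper_force: 0.0
```

Request:
{"name": "arm_command", "arguments": {
  "targets": [
    {"claw": 0, "x": 0, "y": 0, "z": 0.0015, "wx": 0, "wy": 0, "wz": 0},
    {"claw": 0, "x": 0, "y": 0, "z": 0, "wx": 0, "wy": 0, "wz": 0},
    {"claw": 0, "x": 0, "y": 0, "z": 0, "wx": 0, "wy": 0, "wz": 0}
  ]
}}

```text
clock: 22.27
eef_pos: [0.5323, -0.0335, 0.1084]
orientation: [0.0, 0.763, 0.646, 0.0]
ft_force: [-0.2, -0.3, -0.0]
finger_gap: 0.003
gripper_force: 0.0
```

Request:
{"name": "arm_command", "arguments": {
  "targets": [
    {"claw": 0, "x": 0, "y": 0, "z": 0.001, "wx": 0, "wy": 0, "wz": 0},
    {"claw": 0, "x": 0, "y": 0, "z": 0, "wx": 0, "wy": 0, "wz": 0},
    {"claw": 0, "x": 0, "y": 0, "z": 0, "wx": 0, "wy": 0, "wz": 0}
  ]
}}

```text
clock: 22.52
eef_pos: [0.5322, -0.0334, 0.1072]
orientation: [-0.0, 0.763, 0.646, 0.0]
ft_force: [-0.2, 0.4, 0.4]
finger_gap: 0.005
gripper_force: 0.0
```

Request:
{"name": "arm_command", "arguments": {
  "targets": [
    {"claw": 0, "x": 0, "y": 0, "z": 0.0003, "wx": 0, "wy": 0, "wz": 0},
    {"claw": 0, "x": 0, "y": 0, "z": 0, "wx": 0, "wy": 0, "wz": 0},
    {"claw": 0, "x": 0, "y": 0, "z": 0, "wx": 0, "wy": 0, "wz": 0}
  ]
}}

```text
clock: 22.77
eef_pos: [0.5322, -0.0334, 0.1068]
orientation: [-0.0, 0.763, 0.646, 0.0]
ft_force: [0.3, -1.0, 0.5]
finger_gap: -0.001
gripper_force: 0.0
```

Request:
{"name": "arm_command", "arguments": {
  "targets": [
    {"claw": 0, "x": -0.001, "y": 0, "z": 0.0004, "wx": 0, "wy": 0, "wz": 0},
    {"claw": 0, "x": 0, "y": 0, "z": 0, "wx": 0, "wy": 0, "wz": 0},
    {"claw": 0, "x": 0, "y": 0, "z": 0, "wx": 0, "wy": 0, "wz": 0}
  ]
}}

```text
clock: 23.02
eef_pos: [0.5322, -0.0341, 0.1065]
orientation: [-0.0, 0.763, 0.646, 0.0]
ft_force: [0.2, 2.1, 0.9]
finger_gap: 0.008
gripper_force: 0.8
```

Request:
{"name": "arm_command", "arguments": {
  "targets": [
    {"claw": 0, "x": 0, "y": 0, "z": 0.0004, "wx": 0, "wy": 0, "wz": 0},
    {"claw": 0, "x": 0, "y": 0, "z": 0, "wx": 0, "wy": 0, "wz": 0},
    {"claw": 0, "x": 0, "y": 0, "z": 0, "wx": 0, "wy": 0, "wz": 0}
  ]
}}

```text
clock: 23.27
eef_pos: [0.5322, -0.0341, 0.1065]
orientation: [-0.0, 0.763, 0.646, 0.0]
ft_force: [-0.5, 1.5, 5.0]
finger_gap: 0.004
gripper_force: 2.8
```

Request:
{"name": "arm_command", "arguments": {
  "targets": [
    {"claw": 0, "x": 0, "y": 0, "z": 0.0004, "wx": 0, "wy": 0, "wz": 0},
    {"claw": 0, "x": 0, "y": 0, "z": 0, "wx": 0, "wy": 0, "wz": 0},
    {"claw": 0, "x": 0, "y": 0, "z": 0, "wx": 0, "wy": 0, "wz": 0}
  ]
}}

```text
clock: 23.52
eef_pos: [0.5322, -0.0341, 0.1065]
orientation: [-0.0, 0.763, 0.646, 0.0]
ft_force: [-1.7, 2.0, 9.3]
finger_gap: 0.006
gripper_force: 4.6
```

Request:
{"name": "arm_command", "arguments": {
  "targets": [
    {"claw": 0, "x": 0, "y": 0, "z": 0.0001, "wx": 0, "wy": 0, "wz": 0},
    {"claw": 0, "x": 0, "y": 0, "z": 0, "wx": 0, "wy": 0, "wz": 0},
    {"claw": 0, "x": 0, "y": 0, "z": 0, "wx": 0, "wy": 0, "wz": 0},
    {"claw": 0, "x": 0, "y": 0, "z": 0, "wx": 0, "wy": 0, "wz": 0},
    {"claw": 0, "x": 0, "y": 0, "z": 0, "wx": 0, "wy": 0, "wz": 0}
  ]
}}

```text
clock: 23.93
eef_pos: [0.5322, -0.0341, 0.1065]
orientation: [-0.0, 0.763, 0.646, 0.0]
ft_force: [-1.5, 1.7, 11.1]
finger_gap: 0.005
gripper_force: 5.1
```

Request:
{"name": "arm_command", "arguments": {
  "targets": [
    {"claw": 0, "x": 0, "y": 0, "z": 0, "wx": 0, "wy": 0, "wz": 0},
    {"claw": 0, "x": 0, "y": 0, "z": 0, "wx": 0, "wy": 0, "wz": 0},
    {"claw": 0, "x": 0, "y": 0, "z": 0, "wx": 0, "wy": 0, "wz": 0},
    {"claw": 0, "x": 0, "y": 0, "z": 0, "wx": 0, "wy": 0, "wz": 0},
    {"claw": 0, "x": 0, "y": 0, "z": 0, "wx": 0, "wy": 0, "wz": 0}
  ]
}}

```text
clock: 24.35
eef_pos: [0.5322, -0.0341, 0.1064]
orientation: [-0.0, 0.763, 0.646, 0.0]
ft_force: [-1.1, 1.2, 9.5]
finger_gap: 0.007
gripper_force: 5.1
```

Request:
{"name": "arm_command", "arguments": {
  "targets": [
    {"claw": 0, "x": 0, "y": 0, "z": 0, "wx": 0, "wy": 0, "wz": 0},
    {"claw": 0, "x": 0, "y": 0, "z": 0, "wx": 0, "wy": 0, "wz": 0},
    {"claw": 0, "x": 0, "y": 0, "z": 0, "wx": 0, "wy": 0, "wz": 0},
    {"claw": 0, "x": 0, "y": 0, "z": 0, "wx": 0, "wy": 0, "wz": 0},
    {"claw": 0, "x": 0, "y": 0, "z": 0, "wx": 0, "wy": 0, "wz": 0}
  ]
}}

```text
clock: 24.77
eef_pos: [0.5322, -0.0341, 0.1065]
orientation: [0.0, 0.763, 0.646, 0.0]
ft_force: [-1.1, 1.8, 10.2]
finger_gap: 0.011
gripper_force: 5.1
```

```bash
python3 st.py; python3 bub.py b6.png; python3 -c "
from h import *
c=cap('scene')['img'];a=cv2.resize(c[180:330,230:430],(800,600),interpolation=2)[:,:,::-1].copy()
i=cv2.imread('pics/b6.png')[:240];a[400:]=i[20:220];cv2.imwrite('pics/f.png',a)"
```

```text
24.77 [ 0.5322 -0.0341  0.1065] tooly ang -9.48 z [ 7.e-04  6.e-04 -1.e+00] F [-1.14  1.83 10.18] q [-8.500e-02  7.810e-01  1.060e-01  1.962e+00 -1.900e-01  4.070e-01
 -1.000e-03]
scene vial 192 49 mid 216.5 bubble 233.06828316610927 off mm 8.284141583054634
top none
```

View pics/f.png

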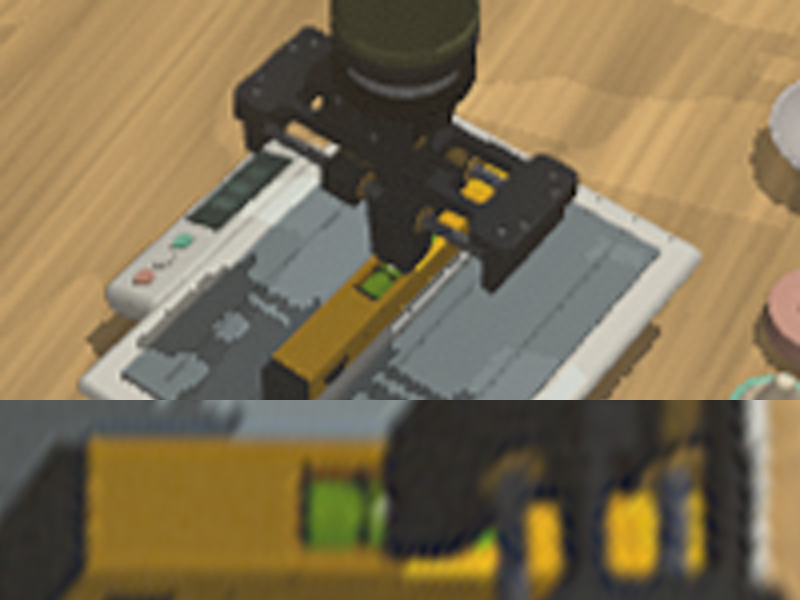

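The press reads about 10 N. The bubble's visible left edge (patch ~378) is still inside the near line (~367), as it was before pressing, and the level hasn't moved. Handing in.

```bash
python3 -c "
from rig import job
print(job.job_done())"
```

```text
the job is handed in; nothing more can be done
None
```

I handed the job in at about 25 s, with the level bedded in the middle of the platform and the hand still pressing it at about 1 kg. The first press ran a little over half a kilo: about 0.6 kg, with a brief 0.85 kg. The bubble was within 1 mm of centre with the hand off. While pressing, the fingers hid most of the vial, but the bubble's visible edge was still inside its line. I saw no contact with the other things on the dresser, but did not re-measure their positions.

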